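Load both plate carriers into the thin-layer plate scanner

ROBOT

A 6-joint arm with a two-finger parallel gripper is mounted at the origin on the work surface. World frame = base frame: x ahead of the robot, y to its left, z up, the work surface at z = 0. Lengths are in m, angles in degrees, forces in N, time in s.
With the tool pointing down it reaches from about 0.325 to 0.775 m from the base axis. Payload 5.5 kg.
Tool frame: the origin (TCP) lies at the centre of the arm's flange, where the gripper is bolted on; the fingertips stand 182 mm ahead of it and the grasp point (between the pads) lies 163 mm ahead of it; z points along the fingers, y is the line along which they close (so a half turn about z gives the same grasp; the last joint's range is limited). The gripper opens to 88 mm and grips with 3 to 60 N. Pads are 20 mm wide; open, the fingers measure 115 mm over their backs; the gripper's body (75 mm by 178 mm) begins 61 mm behind the grasp point.
Start: joints at [63.616, 5.22, 70.514, -0, 104.267, -3.249], TCP at [0.236, 0.552, 0.405] pointing down, gripper open.
Joint ranges: [-164.24, 164.24], [-49.07, 125.15], [9.68, 141.18], [-86.29, 266.29], [3.28, 154.24], [-151.56, 151.56]. Speed limits (degrees/s): [147.25, 147.25, 172.46, 180, 180, 180].

INTERFACE

Orientations are given as [roll, pitch, yaw] about the fixed x, y, z axes, in that order (R = Rz(yaw) Ry(pitch) Rx(roll)).
In Python, from station import r gives the robot as it stands. The module is installed in compiled form; this text tells all that it offers. Calls block until the motion is done:
- r.reach(position, orientation): joint-space move of the TCP to a pose.
- r.servo_line(position, rotation=None, speed=0.15): straight line of the TCP; rotation=None keeps the orientation; speed is the mean speed in m/s.
- r.move_joints(angles): joint-space move.
- r.let_go() and r.grab(squeeze=None): open the fingers fully, or close them until they stop; squeeze is the grip in N (None keeps the last).
- r.wait(seconds).
- r.inverse_kinematics(position, orientation): joint angles nearest the present ones, or None.
- r.sense(): the state.
- r.snapshot(name): name is "scene" or "top" or "wrist"; returns a dict with "frame" (420x560x3 uint8, red, green, blue), "fx", "fy", "cx", "cy" (pixels), "R" (3x3) and "t" (3): a world point X has camera coordinates R X + t. Camera axes: x right, y down, z forward; pixel columns grow to the right and rows downward; lengths in m; the calibration is good to about 2 mm. A picture is of the moment at which its call begins. There is no depth.
A pose or a line that the arm cannot do raises r.IKError and nothing moves.
- r.hand_in(): hands the job in, once; it reports no verdict.
The state is a dict: "clock": time; "joints": joint angles; "joint_vel": joint speeds; "joint_torque": joint torques, N m; "tcp_pos": TCP position; "orientation": TCP orientation; "contact_force": force on the tool from outside, world axes, zero at the start; "torque": the same for the moment, N m; "opening": finger opening in m.
Only numpy, scipy, OpenCV 4.12 (cv2) and the standard library are available. Lean on these libraries where they do the work, as an engineer would, in place of code of your own. Each camera call takes 0.05 s, during which the arm holds its last target. There are 200 camera calls.

TASK

Load the scanner: push both plate carriers along their lanes on the loading deck into the slots of the scanner, until each one clicks fully home at its spring balls. Do not knock the white detector standing on the scanner, and leave the other things on the bench where they are.

Things in the scene. Friction and masses are not known exactly. Their poses are not given: they have to be found in the camera images.
- scanner: Fixed plate scanner, 510 x 200 mm, at a new place and yaw each time. Origin: on the bench under its loading deck; +x is the loading direction (into the slots), y left of that, z up. The flat deck's top is 30 mm above the bench, from x = -150 to +100 mm. The black housing, x = +100 to +360 mm, top 102 mm above the bench, has a slot per lane in its front.
- carrier_near: Loose plate carrier, 0.4 to 0.65 kg, in the near lane (scanner y = -46 mm): runner plate 200 x 60 x 6 mm flat on the deck. Origin: centre of its underside, +x to its nose (into the scanner). White 100 x 46 mm plate on its front half; steel block at x = -59 to -25 mm, top at z = 21 mm, with a V notch in each flank at x = -42 mm. It starts 45 to 130 mm short of home, nose between the rails.
- carrier_far: The same carrier in the far lane (scanner y = +46 mm).
- carrier_near_tab (a point): The place to push, towards the carrier's +x: rear face of its upright orange thumb tab, mid-width, 18 mm above the carrier's underside (48 mm above the bench). The tab is the carrier's rear end: 44 mm wide, 8 mm thick (carrier x = -100 to -92 mm), top 62 mm above the bench; 33 mm clear between tab and block.
- carrier_far_tab (a point): The same point on carrier_far's orange tab.
- home_near (a point): Where carrier_near's origin lies when clicked home (scanner x = 112, y = -46, z = 30 mm); the tab's rear face is then at scanner x = 12 mm. A carrier slides with 1 to 3 N. From 12 mm short of home the balls resist, rising to 10 to 13 N; 5 to 6 mm short they snap into the notches, pull it in and hold it. A firm stop lies 1 mm beyond home; resting against it is home too.
- home_far (a point): The same for carrier_far (scanner x = 112, y = +46, z = 30 mm).
- mouth_near (a point): Where the near lane begins on the deck (scanner x = 35, y = -46, z = 30 mm), axes as the scanner. From here on each lane is 62 mm wide between dark rails 22 mm higher than the deck; before here the deck is open. In both rails at scanner x = 70 mm a sprung 12 mm steel ball stands 4.3 mm out into the lane.
- mouth_far (a point): The same for the far lane (scanner x = 35, y = +46, z = 30 mm).
- detector: White detector probe fixed upright on the scanner's housing at scanner x = 240 mm, y = 0: base 92 mm across and 45 mm high, tube 52 mm across, its tip 322 mm above the bench. Origin: centre of its foot. Must not be knocked.
- lead_pot: Grey lead vial pot with a knob, 70 mm across, 76 mm high, on the bench beside the loading deck on the far-lane side, 160 to 190 mm from the scanner's centre line. Origin: centre of its underside.
- highlighter: Flat yellow and green marker, 124 x 27 x 16 mm, lying across behind the loading deck's open end, about 85 mm from it. Origin: under its middle, x along it.
- plate_box: White and blue box of plates, 111 x 111 x 37 mm, on the bench beside the loading deck on the near-lane side. Origin: centre of its underside.
- tablet: White control tablet, 125 mm wide and 180 mm high, leaning back on its stand, on the bench to the robot's right. Origin: on the bench under its screen's lower edge.
- mouse: Grey computer mouse, 112 x 62 x 34 mm, on a dark mat to the robot's right. Origin: centre of its underside.
- solvent_bottle: Amber glass bottle, 76 mm across, 165 mm high, on the bench to the left, behind the deck's open end. Origin: centre of its underside.
- forceps: Steel flat forceps, 130 mm long, 5 mm thick, lying on the bench at the left. Origin: under its middle, x along it.

How it is judged (in metres and radians):
At the end, for the whole second after the job is handed in: Each carrier rests flat in its own lane, clicked home: within 2.5 mm of its home point along the lane (4 mm in all), in line with the lane and flat within 0.03 rad, at rest (x of carrier_near in the frame of home_near between -0.0025 and 0.0025 m and x of carrier_far in the frame of home_far between -0.0025 and 0.0025 m and distance between carrier_near and home_near below 0.004 m and distance between carrier_far and home_far below 0.004 m and angle between the x axis of each of carrier_near, carrier_far and the x axis of scanner, either way round below 0.03 rad and angle between each of carrier_near, carrier_far's own z axis and vertical below 0.03 rad and linear speed of each of carrier_near, carrier_far below 0.01 m/s); the robot touches nothing.
It fails at once if the detector is knocked (more than 5 N) (contact force between anything else and detector above 5 N).
It fails at once if another thing on the bench is moved by more than 25 mm (distance of any of lead_pot, highlighter, plate_box, tablet, mouse, solvent_bottle, forceps from where it was at the start of the episode above 0.025 m).
It also fails if it takes over 48 s, if anything falls off the work surface, if the arm or the gripper's body presses on something with over 40 N, if the wrist force passes 120 N, or if a joint passes its speed limit or range.

## Working session

There is one attempt and no reset: what is moved stays moved. The work goes in short steps, each a Python script; the robot and the scene stay as the last script left them, time stands still between calls to the robot, and variables do not carry over. Pictures are saved under pics/ and viewed, on a budget of 10 in all, crops included, one or two more only if the job needs it, and the job is handed in when it is done.

```bash
mkdir -p pics; python3 - <<'E'
from station import r
import cv2,json,numpy as np
for n in ("scene","top"):
    s=r.snapshot(n); cv2.imwrite(f"pics/{n}0.png",cv2.resize(s["frame"][:,:,::-1],(800,600),interpolation=cv2.INTER_CUBIC))
    np.savez(f"{n}0.npz",**s); print(n,s["fx"],s["fy"],s["cx"],s["cy"],np.round(s["R"],3).tolist(),np.round(s["t"],3))
print(r.sense())
E
```

```text
scene 413.4659218876583 413.4659218876583 281.9989700933868 207.8007171930406 [[0.451, 0.893, -0.004], [0.669, -0.341, -0.66], [-0.591, 0.295, -0.751]] [-0.254 -0.332  1.632]
top 416.505261535306 416.505261535306 277.4598652720597 199.34679899117108 [[0.026, -0.999, -0.02], [-0.982, -0.022, -0.187], [0.186, 0.025, -0.982]] [-0.009  0.561  1.193]
{'clock': 0.1, 'joints': array([ 6.36148924e+01,  5.25910174e+00,  7.05753668e+01, -1.47268718e-03,
        1.04268278e+02, -3.25057258e+00]), 'joint_vel': array([ 0.07394081, -0.14211936, -0.15407556, -0.05211871, -0.06595225,
       -0.04216848]), 'joint_torque': array([ 2.77794519e-03, -4.47860134e+01, -4.07568741e+01,  7.00853672e-02,
        2.84651929e-02, -1.13174908e-04]), 'tcp_pos': array([0.2357798 , 0.55178334, 0.40361266]), 'orientation': array([-1.79897338e+02, -4.40037870e-03,  1.56865099e+02]), 'contact_force': array([ 0.01350166,  0.29684898, -0.09090534]), 'torque': array([-0.01132467,  0.04452056,  0.01527139]), 'opening': 0.08792329017061695}
```

View pics/top0.png

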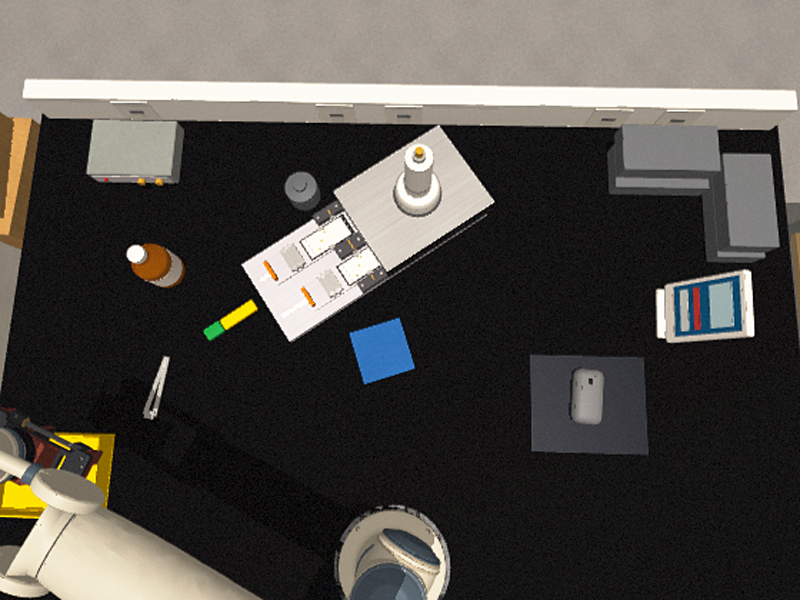

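View pics/scene0.png

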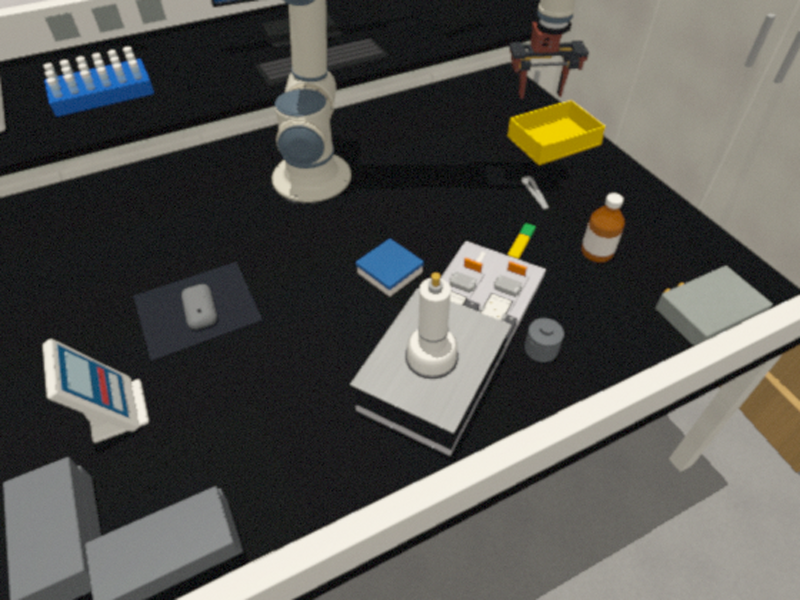

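The top view shows the scanner's deck rear corners at about (243,264) and (290,341). The housing-top corners are at (439,126) and (493,204), and the orange tabs at (270,270) for the far lane and (308,296) for the near lane. In the scene view the detector is upright and both lanes are clear behind the tabs. Next I'll fit the scanner pose and the tabs.

```bash
cat > h.py <<'E'
import numpy as np,cv2
from scipy.optimize import least_squares
def proj(s,X):
    c=np.atleast_2d(X)@s["R"].T+s["t"]; return np.c_[s["fx"]*c[:,0]/c[:,2]+s["cx"],s["fy"]*c[:,1]/c[:,2]+s["cy"]]
def ray(s,uv,z):
    d=s["R"].T@np.array([(uv[0]-s["cx"])/s["fx"],(uv[1]-s["cy"])/s["fy"],1]); o=-s["R"].T@s["t"]
    return o+d*(z-o[2])/d[2]
def w(p,X):
    X=np.atleast_2d(X); c,s=np.cos(p[2]),np.sin(p[2])
    return np.c_[p[0]+c*X[:,0]-s*X[:,1],p[1]+s*X[:,0]+c*X[:,1],X[:,2]]
def sc(p,X):
    d=np.asarray(X)[:2]-p[:2]; c,s=np.cos(p[2]),np.sin(p[2]); return np.array([c*d[0]+s*d[1],-s*d[0]+c*d[1]])
def orange(s):
    hsv=cv2.cvtColor(s["frame"],cv2.COLOR_RGB2HSV); m=cv2.inRange(hsv,(6,150,120),(18,255,255))
    n,_,st,ce=cv2.connectedComponentsWithStats(m); return [(st[i].tolist(),ce[i]) for i in range(1,n) if st[i][4]>15]
E
python3 - <<'E'
from h import *
s=dict(np.load("top0.npz"))
P=np.array([[-.15,.1,.03],[-.15,-.1,.03],[.36,.1,.102],[.36,-.1,.102],[.1,.1,.102]])
uv=np.array([[243,264],[290,341],[439,126],[493,204],[334,189]])*.7
f=least_squares(lambda p:(proj(s,w(p,P))-uv).ravel(),[.55,.1,-.5]); p=f.x
print(p,np.degrees(p[2]),np.round(f.fun,1)); np.save("p.npy",p)
for n in("top","scene"):
  s=dict(np.load(n+"0.npz"))
  for st,c in orange(s): print(n,st,c,sc(p,ray(s,c,.05)))
from station import r
R=np.degrees(p[2])
for x in(-.15,.0,.012):
  for y in(-.046,.046):
    q=w(p,[x-.0135,y,.222])[0]
    for o in(0,90,180,-90):
      a=r.inverse_kinematics(q,[180,0,R+o]); print(x,y,q,o,None if a is None else np.round(a))
E
```

```text
[ 0.60728572  0.16103275 -0.96652453] -55.37777664455903 [-1.1 -0.4 -0.6 -0.   0.3  0.3  0.5 -1.5  0.9  1.5]
top [0, 83, 22, 82, 666] [  9.92942943 119.08558559] [-0.46236752  0.55352102]
top [92, 171, 25, 25, 371] [105.93261456 183.66307278] [-0.30768537  0.2013531 ]
top [185, 183, 10, 13, 37] [188.97297297 189.02702703] [-0.10400382  0.04722908]
top [211, 202, 8, 12, 33] [214.81818182 206.93939394] [-0.06716826 -0.04277107]
scene [414, 145, 22, 20, 302] [425.06622517 154.09933775] [-0.35917652  0.1824759 ]
scene [325, 181, 12, 9, 65] [330.55384615 185.12307692] [-0.0661454 -0.0437491]
scene [356, 184, 12, 9, 68] [361.48529412 187.60294118] [-0.10309202  0.04814306]
-0.15 -0.046 [0.47653693 0.26944403 0.222     ] 0 None
-0.15 -0.046 [0.47653693 0.26944403 0.222     ] 90 [26. -0. 95. -0. 85. 81.]
-0.15 -0.046 [0.47653693 0.26944403 0.222     ] 180 [26. -0. 95.  0. 85. -9.]
-0.15 -0.046 [0.47653693 0.26944403 0.222     ] -90 [ 26.  -0.  95.   0.  85. -99.]
-0.15 0.046 [0.55224521 0.32171503 0.222     ] 0 None
-0.15 0.046 [0.55224521 0.32171503 0.222     ] 90 [27. 13. 80. -0. 87. 83.]

[... 659 characters left out ...]
-20.]
0.0 0.046 [0.63746966 0.19827762 0.222     ] -90 [  14.   18.   75.    0.   87. -110.]
0.012 -0.046 [0.56857933 0.13613163 0.222     ] 0 None
0.012 -0.046 [0.56857933 0.13613163 0.222     ] 90 [10.  5. 89. -0. 86. 66.]
0.012 -0.046 [0.56857933 0.13613163 0.222     ] 180 [ 10.   5.  89.   0.  86. -24.]
0.012 -0.046 [0.56857933 0.13613163 0.222     ] -90 [  10.    5.   89.    0.   86. -114.]
0.012 0.046 [0.64428761 0.18840263 0.222     ] 0 None
0.012 0.046 [0.64428761 0.18840263 0.222     ] 90 [13. 18. 74. -0. 87. 69.]
0.012 0.046 [0.64428761 0.18840263 0.222     ] 180 [ 13.  18.  74.   0.  87. -21.]
0.012 0.046 [0.64428761 0.18840263 0.222     ] -90 [  13.   18.   74.    0.   87. -111.]
```

```bash
python3 - <<'E'
from h import *
from station import r
p=np.load("p.npy"); R=np.degrees(p[2])
r.reach(w(p,[-.12,0,.42])[0],[180,0,R+180]); r.grab(20); s=r.snapshot("wrist"); np.savez("w1.npz",**s)
im=cv2.resize(s["frame"][:,:,::-1],(784,588),interpolation=cv2.INTER_CUBIC)
for x,y,z in[(-.15,.1,.03),(-.15,-.1,.03),(.012,.046,.03),(.012,-.046,.03),(.035,.015,.052),(.035,-.015,.052),(.035,.077,.052),(.1,.1,.102),(.1,-.1,.102)]:
    u=proj(s,w(p,[x,y,z]))[0]*1.4; cv2.drawMarker(im,tuple(int(v) for v in u),(255,0,255),0,12,1); print(x,y,u)
cv2.imwrite("pics/w1.png",im); 
for st,c in orange(s): print(st,c,sc(p,ray(s,c,.055)))
q=r.sense(); print(q["clock"],q["opening"],q["contact_force"])
E
```

```text
-0.15 0.1 [526.44137951 217.79507275]
-0.15 -0.1 [258.2756911  217.63323398]
0.012 0.046 [447.13320216 411.87827899]
0.012 -0.046 [337.45305141 411.84909559]
0.035 0.015 [410.81784153 450.9926656 ]
0.035 -0.015 [373.74214052 450.98532169]
0.035 0.077 [487.42581837 451.00784001]
0.1 0.1 [525.69434813 565.36541469]
0.1 -0.1 [258.70050244 565.36560264]
[470, 0, 90, 28, 1902] [515.52050473  10.99737119] [-0.27876274  0.20530097]
[306, 199, 44, 12, 483] [327.44720497 204.84679089] [-0.10343193  0.04782854]
[218, 232, 42, 14, 499] [239.11422846 238.37675351] [-0.06719011 -0.04286973]
3.05 0.0005757498837168609 [-0.19833245 -0.68518003 -0.2249989 ]
```

View pics/w1.png

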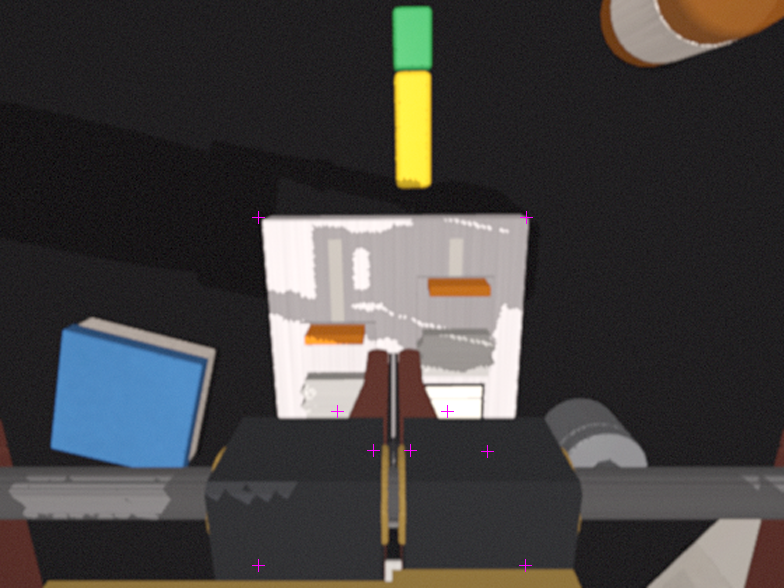

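The deck corners and both tab centres appear about 2.4 mm further in +y than my fit, so I'll shift it by that. The far tab is at pixel (458,286) and the near tab at (335,333). I'll push the near carrier now.

```bash
python3 - <<'E'
from h import *
p=np.load("p.npy"); p[:2]=w(p,[0,.0024,0])[0][:2]; np.save("p.npy",p)
E
cat > push.py <<'E'
from h import *
from station import r
p=np.load("p.npy"); R=np.degrees(p[2]); d=np.array([np.cos(p[2]),np.sin(p[2]),0])
Z=.220
def push(y,rear):
    O=[180,0,R+180]; g=lambda x,z,v: r.servo_line(w(p,[x,y,z])[0],O,v)
    r.reach(w(p,[rear-.038,y,.30])[0],O); g(rear-.038,Z,.12)
    f0=r.sense()["contact_force"]@d; f=lambda: f0-r.sense()["contact_force"]@d
    log=[]; peak=0; x=rear-.038
    while x<.012:
        st=.008 if x<-.022 else .001
        x+=st; g(x,Z,.04 if st>.002 else .015); F=f()
        log.append((round(x*1e3,1),round(sc(p,r.sense()["tcp_pos"])[0]*1e3,1),round(F,1))); 
        if F>22: break
    print(log); print(r.sense()["contact_force"],r.sense()["clock"])
    g(x-.03,Z,.1); g(x-.03,.30,.15)
E
python3 - <<'E'
from push import *
push(-.046,-.071)
E
```

```text
[(-101.0, np.float64(-100.6), np.float64(-0.4)), (-93.0, np.float64(-92.7), np.float64(-0.7)), (-85.0, np.float64(-84.7), np.float64(-1.3)), (-77.0, np.float64(-76.7), np.float64(-0.7)), (-69.0, np.float64(-68.6), np.float64(-0.7)), (-61.0, np.float64(-60.6), np.float64(0.7)), (-53.0, np.float64(-52.6), np.float64(-0.3)), (-45.0, np.float64(-44.5), np.float64(-0.4)), (-37.0, np.float64(-36.5), np.float64(-0.6)), (-29.0, np.float64(-28.5), np.float64(-1.0)), (-21.0, np.float64(-20.5), np.float64(-0.1)), (-20.0, np.float64(-19.9), np.float64(-0.5)), (-19.0, np.float64(-19.2), np.float64(1.7)), (-18.0, np.float64(-18.0), np.float64(1.4)), (-17.0, np.float64(-16.9), np.float64(1.3)), (-16.0, np.float64(-15.9), np.float64(0.3)), (-15.0, np.float64(-14.9), np.float64(0.3)), (-14.0, np.float64(-13.9), np.float64(1.0)), (-13.0, np.float64(-12.9), np.float64(1.0)), (-12.0, np.float64(-11.9), np.float64(0.6)), (-11.0, np.float64(-11.1), np.float64(2.6)), (-10.0, np.float64(-10.5), np.float64(5.2)), (-9.0, np.float64(-10.1), np.float64(8.1)), (-8.0, np.float64(-9.6), np.float64(9.7)), (-7.0, np.float64(-8.7), np.float64(10.0)), (-6.0, np.float64(-7.3), np.float64(7.7)), (-5.0, np.float64(-5.6), np.float64(4.2)), (-4.0, np.float64(-3.6), np.float64(0.9)), (-3.0, np.float64(-2.6), np.float64(-0.6)), (-2.0, np.float64(-1.8), np.float64(0.4)), (-1.0, np.float64(-0.9), np.float64(-0.9)), (0.0, np.float64(0.0), np.float64(0.4)), (1.0, np.float64(0.8), np.float64(1.4)), (2.0, np.float64(1.4), np.float64(4.7)), (3.0, np.float64(1.9), np.float64(7.0)), (4.0, np.float64(2.3), np.float64(9.9)), (5.0, np.float64(2.6), np.float64(13.5)), (6.0, np.float64(2.9), np.float64(16.2)), (7.0, np.float64(3.2), np.float64(20.0)), (8.0, np.float64(3.6), np.float64(22.2))]
[-15.5715906   16.73159619   6.5348477 ] 15.5417
```

The near carrier behaved as expected: 10 N peak, snap, then the firm stop. Now the far one.

```bash
python3 - <<'E'
from push import *
push(.046,-.108)
r.reach(w(p,[-.12,0,.42])[0],[180,0,R+180])
s=r.snapshot("top"); t=r.snapshot("wrist")
f=lambda a:cv2.resize(a,None,fx=2.5,fy=2.5,interpolation=cv2.INTER_CUBIC)
cv2.imwrite("pics/t2.png",f(s["frame"][80:280,120:400,::-1])); cv2.imwrite("pics/w2.png",t["frame"][:,:,::-1])
for a in(s,t):
  for st,c in orange(a): print(st,c,sc(p,ray(a,c,.055)))
print(r.sense()["clock"])
E
```

```text
[(-138.0, np.float64(-137.6), np.float64(-0.9)), (-130.0, np.float64(-129.7), np.float64(-1.2)), (-122.0, np.float64(-121.7), np.float64(-0.8)), (-114.0, np.float64(-113.6), np.float64(-1.5)), (-106.0, np.float64(-105.6), np.float64(-1.1)), (-98.0, np.float64(-97.5), np.float64(-1.1)), (-90.0, np.float64(-89.6), np.float64(-1.0)), (-82.0, np.float64(-81.5), np.float64(-0.9)), (-74.0, np.float64(-73.5), np.float64(-1.2)), (-66.0, np.float64(-65.5), np.float64(-1.3)), (-58.0, np.float64(-57.5), np.float64(-1.8)), (-50.0, np.float64(-49.5), np.float64(-0.9)), (-42.0, np.float64(-41.5), np.float64(-1.0)), (-34.0, np.float64(-33.5), np.float64(-1.0)), (-26.0, np.float64(-25.5), np.float64(-1.2)), (-18.0, np.float64(-17.5), np.float64(-2.1)), (-17.0, np.float64(-16.9), np.float64(-1.4)), (-16.0, np.float64(-16.1), np.float64(0.6)), (-15.0, np.float64(-15.1), np.float64(0.9)), (-14.0, np.float64(-14.0), np.float64(0.4)), (-13.0, np.float64(-12.9), np.float64(0.6)), (-12.0, np.float64(-12.2), np.float64(1.3)), (-11.0, np.float64(-11.6), np.float64(4.4)), (-10.0, np.float64(-10.8), np.float64
[... 596 characters left out ...]
64(10.9)), (5.0, np.float64(2.0), np.float64(12.9)), (6.0, np.float64(2.3), np.float64(16.8)), (7.0, np.float64(2.6), np.float64(18.9)), (8.0, np.float64(2.9), np.float64(21.4)), (9.0, np.float64(3.2), np.float64(24.1))]
[-15.1106535   20.22447125   5.42270525] 30.5083
[0, 83, 22, 82, 701] [  9.99286733 118.63338088] [-0.45966346  0.548743  ]
[218, 162, 10, 13, 32] [222.0625 167.75  ] [0.01467717 0.04455543]
[112, 180, 5, 7, 20] [114.6 182.6] [-0.28270286  0.18507821]
[92, 184, 11, 12, 57] [ 96.45614035 188.92982456] [-0.3384919   0.19829467]
[234, 186, 10, 14, 40] [238.425 192.5  ] [ 0.01547367 -0.04790001]
[490, 0, 70, 22, 1111] [526.02340234   8.27092709] [-0.27907497  0.21062716]
32.4333
```

View pics/t2.png

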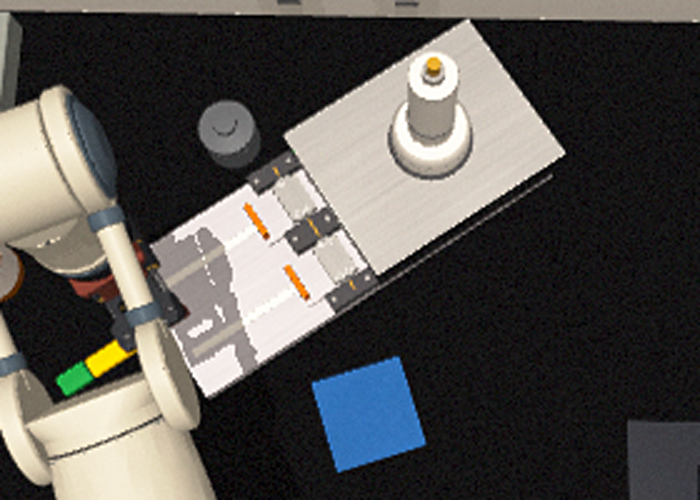

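Both tabs, at crop pixels (257,221) and (297,282), sit level with each other and the notch blocks are between the rails. Tab centres measure scanner x of about 15 mm, where 16 mm is expected at home. The neighbouring objects in view haven't moved, and the arm is clear, so I'm handing in.

```bash
python3 - <<'E'
from station import r
print(r.sense()["contact_force"]); r.hand_in(); print(r.sense()["clock"])
E
```

```text
[-0.75710024  0.15601217 -1.0618782 ]
the job is handed in; nothing more can be done
the job is handed in; nothing more can be done
```

I pushed both plate carriers home with the closed fingertips on their orange tabs, and handed the job in at about 32 s on the robot clock (limit 48 s).

- **Click:** each push showed the spring balls resisting (10 N on the near carrier, 9 N on the far one). The force then dropped to about zero as they snapped in. After that it rose steadily against the firm stop, up to 22 N (near) and 24 N (far). The ball peaks are at or just under the stated 10 to 13 N, but I only sampled once per millimetre.
- **Position:** the last top view put the tab centres at scanner x of 15.5 mm (near) and 14.7 mm (far), against 16 mm expected at home. That agrees within the 2 mm calibration and about 1 mm of pixel error. The camera alone can't confirm the 2.5 mm tolerance; the force record is the stronger evidence.
- **Surroundings:** the detector is upright, and the arm came nowhere near it. The lead pot, marker and plate box looked unmoved. The arm hid most of the bottle, and the forceps, tablet and mouse were outside the last crop. No contact was felt on any of them.
- **Not checked:** the final wrist picture was no use for checking the tabs, because the gripper hid them.

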